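# Fold out the press crank and wind the pad down on the die

### The arm

A 6-joint arm with a two-finger parallel gripper is mounted at the origin on the work surface. World frame = base frame: x ahead of the robot, y to its left, z up, the work surface at z = 0. Lengths are in mm, angles in rad, forces in N, time in s.
With the tool pointing down it reaches from about 275 to 1000 mm from the base axis. Payload 8.4 kg.
Tool frame: the origin (TCP) lies between the finger pads; the fingertips stand r.finger_overhang ahead of it and the grasp point (between the pads) is the TCP (r.finger_overhang is the distance from the TCP to the fingertips, in mm); z points along the fingers, y is the line along which they close (so a half turn about z gives the same grasp; the last joint's range is limited). The gripper opens to 85 mm and grips with 20 to 120 N. Pads are 22 mm wide; open, the fingers measure 114 mm over their backs; the gripper's body (76 mm by 85 mm) begins 54 mm behind the grasp point. The pads swing forward as they close: fully open they stand 13 mm farther back than shut.
Start: joints at [1.157, 0.353, 1.633, -0, 1.155, -0.002], TCP at [250.161, 572.754, 250.281] pointing down, gripper open.
Joint ranges: [-2.63, 2.63], [-0.92, 2.1], [0.06, 2.66], [-1.3, 4.44], [0, 2.69], [-3.02, 3.02]. Speed limits (rad/s): [2.22, 2.22, 2.79, 3.14, 3.14, 3.14].

### API

Orientations are given as [roll, pitch, yaw] about the fixed x, y, z axes, in that order (R = Rz(yaw) Ry(pitch) Rx(roll)).
In Python, from rig import r, cams, sign_off gives the robot as it stands.
- The arm moves only by the shell command python3 -m crank 'ROWS' [FORCE]. ROWS is JSON, a list of rows, each a list of 7 numbers: the shift along the tool's x, y, z in m, then the turn, a rotation vector about the tool's x, y, z in rad, then the closure, from 0 (fully open) to 1 (shut). In form: [[dx, dy, dz, ax, ay, az, gripper], ...]. A call has 1 to 5 rows; each row is the pose to reach, as a shift and turn from the pose commanded when the call began, along the tool's axes at that moment; what a row does not reach only later rows make up. A row lasts 1/10 s, in which the tool goes at most 50 mm and 8.59 degrees, less where a joint would pass 70% of its speed; a pose out of reach is approached as far as the arm can. A call with a gripper value outside its range is refused whole. The fingers move at their own pace and stop on an object; FORCE is the grip in N (left out, the last holds). Time passes only in rows, so rows that repeat a pose let the fingers close. It gives the time, the measured TCP pose, the force, the opening and the grip force at its end, in the units of the state.
- r.sense(): the state, without advancing time (a new reading comes with each control period).
- cams.grab_frame(name): name is "scene" or "top" or "wrist"; returns a dict with "image" (400x640x3 uint8, red, green, blue), "fx", "fy", "cx", "cy" (pixels), "D" ([k1, k2, p1, p2, k3] as OpenCV has them; the pictures are not rectified), "position" and "orientation" of the camera in the world. Camera axes: x right, y down, z forward; pixel columns grow to the right and rows downward; lengths in mm; the calibration is good to about 2 mm. A picture is of the moment at which its call begins. There is no depth.
- sign_off(): hands the job in; it is judged then, once.
The state is a dict: "clock": time; "qpos": joint angles; "qvel": joint speeds; "joint_efforts": joint torques, N m; "eef_pos": TCP position; "tcp_rot": TCP orientation; "contact_force": force on the tool from outside, world axes, zero at the start; "wrist_torque": the same for the moment, N m; "opening": opening from 0.0 (shut) to 1.0 (fully open); "grasp_force": force on a finger pad.
Only numpy, scipy, OpenCV 4.12 (cv2) and the standard library are available. Lean on these libraries where they do the work, as an engineer would, in place of code of your own. Each camera call takes 0.05 s, during which the arm holds its last target. There are 200 camera calls.

### The job

On the small green screw press, swing the folded-down handle of the crank up until it stands fully upright, then wind the crank with it clockwise (seen from above) until the pad bears firmly on the brass block: well past first touch, about 35 newtons on the block, which you feel as the crank growing distinctly stiffer, but no harder, or the block is spoilt. Leave the handle standing, the block clamped where it lies and everything around the press as it is, and let go.

Things in the scene. Friction and masses are not known exactly. Their poses are not given: they have to be found in the camera images.
- press: Fixed green screw press: base plate 170 (x) x 230 (y) x 16 mm, two columns at local y = +-78 mm (open towards local +x and -x), cross head 70 x 190 mm from 125 to 160 mm above the table; on top a crank that turns in a level plane. Turning clockwise from above lowers the pad 48 mm a turn (7.6 mm a rad). Origin: underside centre of the base, straight below the crank axis.
- crank_hub (a point): Point on the crank's vertical axis, level with the top of the crank bar, 186 mm above the table; fixed in the press. The bar is flat steel, 14 mm wide, 8 mm thick. The crank's steady friction takes about 5 N of sideways push at the handle (3 N read at a standstill); it stays where left. Each newton of pad force adds 0.1 N (about 0.07 N at a standstill): 35 N on the block means 2.5 to 3.5 N more push than free.
- balance_weight (a point): Top centre of the dark round weight (38 mm across, top 198 mm above the table) on the crank bar, 62 mm from the crank axis, on the side away from the handle's pivot.
- handle_pivot (a point): Pivot of the folding handle at the end of the crank bar, 75 mm from the crank axis, 14 mm above the bar's top (200 mm above the table). The pin is level, at right angles to the bar. It turns with the crank.
- handle_ball (a point): Centre of the black ball knob, 24 mm across, at the handle's free end, 52 mm from the pivot on a steel stem 10 mm thick. Folded, the handle lies level over the bar, from the pivot towards the crank axis, 2 mm of air under the ball; upright it stands straight up, ball centre 252 mm above the table. The ball spins freely on the stem: a firm hold can keep its heading as the crank goes round. Fingers can pass beside the bar.
- handle (a joint): Fold angle of the handle, rad: 0 = folded flat, 1.57 = upright, at its stop. Stiff pivot (about 2 N at the ball); stays where it is left. As it swings up held from above, the ball has to turn between the fingers: a tight grip makes it slip, a light one (20 to 30 N) lets it turn; winding wants a firm one.
- bed: Fixed steel bed of the press, 84 x 84 x 20 mm, on the base plate under the pad. Origin: centre of its underside, 16 mm above the table. The force of the block on it is the pad force plus the block's weight.
- die: Loose brass block 56 x 56 x 24 mm, about 0.55 kg, on the bed (top 60 mm above the table). Origin: centre of its underside. The round steel pad (52 mm across) above it is sprung (10 N per mm); it starts 5 to 35 mm above the block: not measured, and its setting differs each time. From touch to the proper force is about 0.5 rad of crank; 75 N spoils the block.
- doming_block: Bystander: brass cube 45 mm with round hollows, beside the press at its local +y side. Origin: centre of underside.
- punch: Bystander: steel rod 12 mm thick, 100 mm long, lying beside the press at its local -y side. Origin: under its middle.
- pitch_slab: Bystander: near-black slab 150 x 110 x 18 mm, to the left (+y). Origin: centre of underside.
- hammer: Bystander: hammer 220 mm long, lying to the right (-y). Origin: under its middle.
- jar: Bystander: amber jar 56 mm across, 70 mm high, to the right (-y). Origin: centre of underside.
Not all that is in view belongs to the job. What is shaped like the die but pink or purple is not meant.

How it is judged:
By the outcome, as a careful person would: the job done as asked, in the order asked, and still so for the second after the job is handed in, with the robot touching nothing.
It also fails if it takes over 69 s, if anything falls off the work surface, if the arm or the gripper's body presses on something with over 40 N, if the wrist force passes 120 N, or if a joint passes its speed limit or range.

## Working session

There is one attempt and no reset: what is moved stays moved. The work goes in short steps, Python scripts to look and compute and a shell command to move; the robot and the scene stay as the last step left them, time stands still between calls to the robot, and variables do not carry over. Pictures are saved under pics/ and viewed, at most 10 in all, crops included, and the job is handed in when it is done.

```bash
ls; mkdir -p pics
cat > h.py <<'E'
import numpy as np, cv2
from rig import r, cams
from scipy.spatial.transform import Rotation as R
def grab(n):
    f=cams.grab_frame(n); f['bgr']=np.ascontiguousarray(f['image'][:,:,::-1]); return f
def rot(o):
    o=np.array(o,float)
    return o if o.shape==(3,3) else (R.from_euler('xyz',o).as_matrix() if o.size==3 else R.from_quat(o).as_matrix())
def ray(f,u,v):
    K=np.array([[f['fx'],0,f['cx']],[0,f['fy'],f['cy']],[0,0,1]])
    p=cv2.undistortPoints(np.array([[[u,v]]],float),K,np.array(f['D'],float))[0,0]
    return np.array(f['position'],float), rot(f['orientation'])@np.array([p[0],p[1],1])
def onz(f,u,v,z):
    o,d=ray(f,u,v); return o+d*(z-o[2])/d[2]
E
python3 - <<'E'
from h import *
for n in('top','scene'):
    f=grab(n); cv2.imwrite(f'pics/{n}0.png',f['bgr']); print(n,f['position'],f['orientation'],f['fx'])
print(r.sense(), r.finger_overhang)
E
```

```text
pics
top [ 326.10663396   -4.53924505 1588.16363767] [-2.99283213  0.01035486 -1.56503854] 493.7997565583795
scene [1161.23284714  228.11970121 1050.2333078 ] [-2.51769766 -0.00884357  1.93968251] 373.1825679678639
{'clock': 0.1, 'qpos': array([ 1.15657735e+00,  3.53563456e-01,  1.63406236e+00, -1.21623771e-05,
        1.15520404e+00, -2.37727994e-03]), 'qvel': array([ 0.00029499, -0.00073101, -0.00160976,  0.0010491 , -0.00068742,
        0.00233376]), 'joint_efforts': array([-1.18520973e-03, -6.06363058e+01, -3.42818463e+01, -8.05921354e-05,
        3.99216471e-03,  1.19202934e-05]), 'eef_pos': array([250.01298993, 572.37338353, 249.64526944]), 'tcp_rot': array([-3.14035543e+00,  8.17979512e-06,  2.72975588e+00]), 'contact_force': array([-0.18758067,  0.173441  , -0.56794258]), 'wrist_torque': array([-0.02266382,  0.01535142, -0.0558338 ]), 'grasp_force': 0.0, 'opening': 1.0004903189239545} 19.0
```

View pics/top0.png

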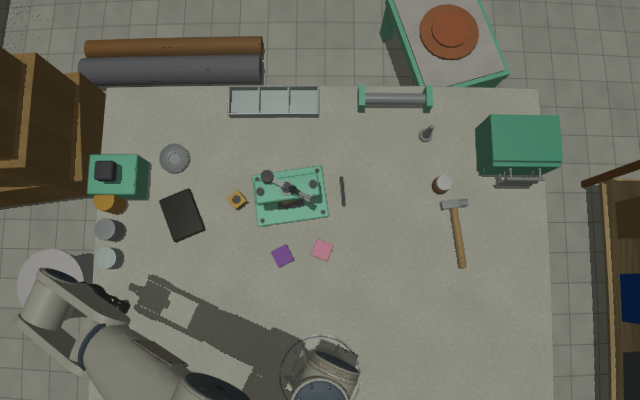

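View pics/scene0.png

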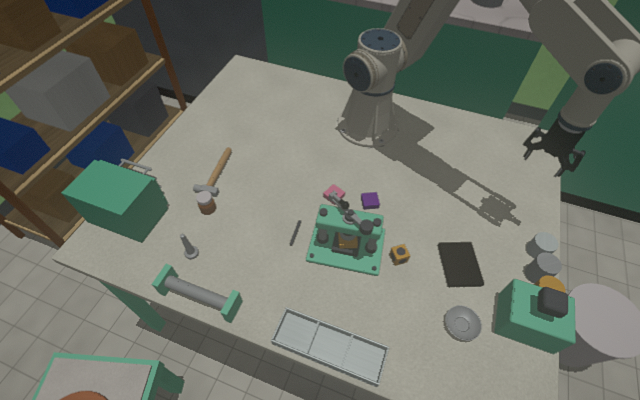

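The top view shows the press at about (290,195), with a dark disc at (267,177), a dark knob near (288,188) and the bar end near (312,203). In the scene view the press is at (345,235). The candidates for the small press are the green machine at (118,175) with a black cap, the green cabinet at (518,145), and the one at (290,195). Only the last has a crank, columns and a brass block. The pink and purple blocks are decoys. I'll confirm with one enlarged crop.

Run:
```python
from h import *
a=cv2.imread('pics/top0.png')[155:235,240:340]; b=cv2.imread('pics/scene0.png')[180:280,300:400]
a=cv2.resize(a,(500,400),interpolation=cv2.INTER_CUBIC)[:, :400]; b=cv2.resize(b,(400,400),interpolation=cv2.INTER_CUBIC)
cv2.imwrite('pics/crop0.png',np.hstack([a,b]))
```

```text
(no output)
```

View pics/crop0.png

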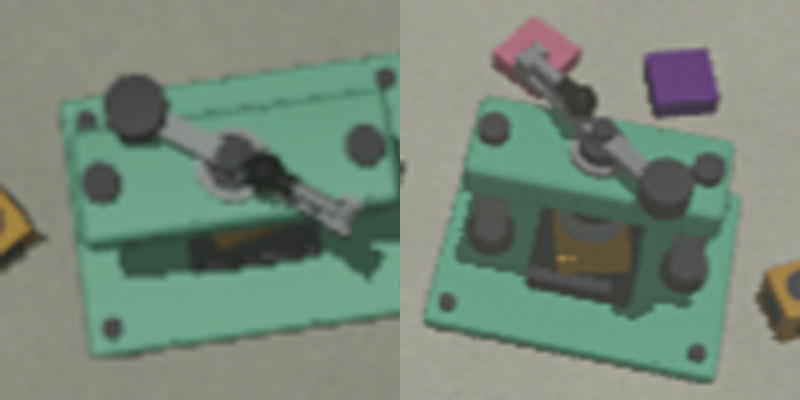

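The crop confirms the crank press, with the weight at top (267,176), the ball at (293,189) and the pivot at about (308,198). In the scene view the ball is at (344.5,204.5), the weight at (367,226.5) and the pivot at about (335,195). The handle is folded towards the axis.

Run:
```python
from h import *
class F(dict):pass
T=grab('top');S=grab('scene')
def tri(a,b):
    o1,d1=ray(T,*a);o2,d2=ray(S,*b)
    A=np.stack([d1,-d2],1);s=np.linalg.lstsq(A,o2-o1,rcond=None)[0]
    p,q=o1+s[0]*d1,o2+s[1]*d2; return (p+q)/2,np.linalg.norm(p-q)
for n,a,b,z in(('weight',(267.2,176.2),(366.7,226.5),198),('ball',(293.2,189),(344.5,204.5),200),('piv',(308.4,198),(335,194),200)):
    print(n,onz(T,*a,z).round(1),onz(S,*b,z).round(1),tri(a,b))
s=r.sense();print(R.from_euler('xyz',s['tcp_rot']).as_matrix().round(3))
```

```text
weight [594.7 154.3 198. ] [603.9 159.  198. ] (array([596.66668008, 156.8556868 , 186.35300002]), np.float64(2.5312158894653365))
ball [557.4  78.9 200. ] [557.7  79.6 200. ] (array([557.38406848,  79.19407685, 199.43909161]), np.float64(0.5526729261711083))
piv [531.6  35.3 200. ] [532.4  42.1 200. ] (array([531.16191151,  38.42545376, 197.18025671]), np.float64(6.305273955567915))
[[-0.916  0.4   -0.   ]
 [ 0.4    0.916 -0.001]
 [ 0.    -0.001 -1.   ]]
```

```bash
python3 -m crank '[[-0.479,-0.329,-0.05,0,0,1.63,0],[-0.479,-0.329,-0.05,0,0,1.63,0],[-0.479,-0.329,-0.05,0,0,1.63,0],[-0.479,-0.329,-0.05,0,0,1.63,0],[-0.479,-0.329,-0.05,0,0,1.63,0]]' 25
cat > d.py <<'E'
import sys; from h import *
# usage: d.py x y z yawdeg(of tool y)
s=r.sense(); M=R.from_euler('xyz',s['tcp_rot']).as_matrix()
x,y,z,a=map(float,sys.argv[1:5]); a=np.radians(a)
ty=np.array([np.cos(a),np.sin(a),0]); tz=np.array([0,0,-1.]); G=np.stack([np.cross(ty,tz),ty,tz],1)
print('shift m',(M.T@(np.array([x,y,z])-s['eef_pos'])/1000).round(4),'turn',R.from_matrix(M.T@G).as_rotvec().round(3),'q6',s['qpos'][5].round(2))
E
python3 d.py 557.4 79.2 300 -27.1
```

```text
clock: 0.7
eef_pos: [382.5, 359.6, 271.9]
tcp_rot: [3.141, 0.0, 1.974]
contact_force: [0.0, 0.4, 0.2]
opening: 1.001
grasp_force: 0.0
shift m [-0.3265  0.0509 -0.0281] turn [ 0.    -0.     0.876] q6 0.35
```

```bash
python3 -m crank '[[-0.326,0.051,-0.028,0,0,0.876,0],[-0.326,0.051,-0.028,0,0,0.876,0],[-0.326,0.051,-0.028,0,0,0.876,0],[-0.326,0.051,-0.028,0,0,0.876,0],[-0.326,0.051,-0.028,0,0,0.876,0]]'
python3 d.py 557.4 79.2 300 -27.1
```

```text
clock: 1.2
eef_pos: [515.8, 148.9, 293.2]
tcp_rot: [3.141, -0.0, 1.224]
contact_force: [0.5, 0.8, -0.3]
opening: 0.997
grasp_force: 0.0
shift m [-0.0514  0.0628 -0.0068] turn [ 0.    -0.     0.126] q6 0.63
```

```bash
python3 -m crank '[[-0.051,0.063,-0.007,0,0,0.126,0],[-0.051,0.063,-0.007,0,0,0.126,0],[-0.051,0.063,-0.007,0,0,0.126,0]]'
python3 d.py 557.4 79.2 300 -27.1
python3 - <<'E'
from h import *
f=grab('wrist'); cv2.imwrite('pics/w1.png',f['bgr'])
print(f['position'],f['orientation'],r.sense()['eef_pos'])
np.save('w1.npy',f,allow_pickle=True)
E
```

```text
clock: 1.5
eef_pos: [559.2, 78.5, 300.1]
tcp_rot: [3.14, 0.0, 1.1]
contact_force: [-0.0, -0.7, -0.2]
opening: 0.999
grasp_force: 0.0
shift m [-0.0002 -0.002   0.0001] turn [0.001 0.    0.002] q6 0.61
[597.7323621  153.60969563 422.91503969] [ 2.80745149e+00 -1.32023867e-03 -4.71870600e-01] [557.96833662  80.1809373  299.6543248 ]
```

View pics/w1.png

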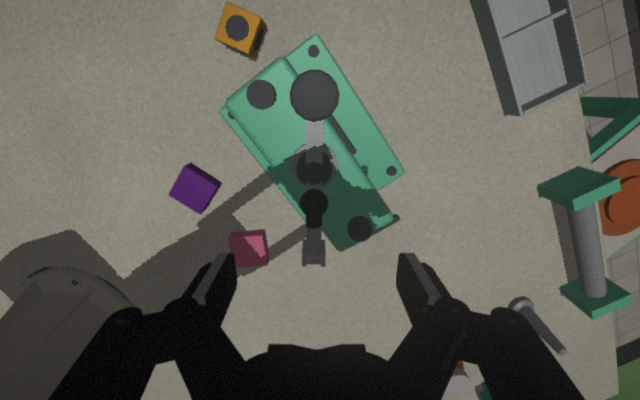

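The wrist view shows the crank vertical in the image: weight (315,96), hub (314,163), ball (314,205), pivot fork (314,248). The fingers stand either side of it.

```bash
python3 - <<'E'
from h import *
f=np.load('w1.npy',allow_pickle=True).item()
g=cv2.cvtColor(f['bgr'],cv2.COLOR_BGR2GRAY)
m=(g<30).astype(np.uint8); m[:185]=0;m[228:]=0;m[:,:295]=0;m[:,335:]=0
n,l,st,c=cv2.connectedComponentsWithStats(m); i=1+np.argmax(st[1:,4]); print(st[i],c[i])
w=onz(f,315,96,198);b=onz(f,314,205,200);print('w',w,'b',b,'ballfit',onz(f,*c[i],200),'piv',onz(f,314,248,200))
d=(b-w)[:2];L=np.linalg.norm(d);u=d/L;print(L,u,'axis',w[:2]+62*u,'ang',np.degrees(np.arctan2(u[1],u[0])), r.sense()['eef_pos'])
E
python3 d.py 557.4 79.2 300 -27.1
```

```text
[300 190  28  38 675] [313.65481481 206.93481481]
w [597.85419855 155.04672153 198.        ] b [557.72788961  78.48080625 200.        ] ballfit [556.67757277  77.06863971 200.        ] piv [539.13466932  42.27192613 200.        ]
86.44339218339944 [-0.46419174 -0.88573474] axis [569.07431044 100.13116781] ang -117.65792562178284 [557.96833662  80.1809373  299.6543248 ]
shift m [-0.0011 -0.0001 -0.0003] turn [-0.     0.     0.003] q6 0.61
```

```bash
python3 -m crank '[[0,0,0.05,0,0,0,0],[0,0,0.08,0,0,0,0.3],[0,0,0.097,0,0,0,0.4],[0,0,0.097,0,0,0,0.4],[0,0,0.097,0,0,0,0.4]]' 25
python3 -m crank '[[0,0,0,0,0,0,1],[0,0,0,0,0,0,1],[0,0,0,0,0,0,1],[0,0,0,0,0,0,1],[0,0,0,0,0,0,1]]' 25
python3 d.py 558.2 79.6 201 -27.6
```

```text
clock: 2.05
eef_pos: [557.1, 82.7, 203.2]
tcp_rot: [-3.141, 0.0, 1.105]
contact_force: [1.2, 0.2, 0.4]
opening: 0.602
grasp_force: 0.0
clock: 2.55
eef_pos: [558.4, 81.9, 203.9]
tcp_rot: [3.139, -0.002, 1.104]
contact_force: [3.4, 1.3, 6.7]
opening: 0.257
grasp_force: 24.6
shift m [-0.0022  0.0008  0.0029] turn [ 0.002 -0.002  0.015] q6 0.61
```

```bash
python3 -m crank '[[-0.0006,0,-0.0081,0,0,0,1],[-0.0025,0,-0.0161,0,0,0,1],[-0.0057,0,-0.0236,0,0,0,1],[-0.0099,0,-0.0306,0,0,0,1],[-0.0152,0,-0.0368,0,0,0,1]]' 25
python3 d.py 549.8 65.6 237 -27.6
```

```text
clock: 3.05
eef_pos: [551.0, 67.9, 239.8]
tcp_rot: [3.141, -0.0, 1.104]
contact_force: [5.7, -0.2, -4.2]
opening: 0.26
grasp_force: 24.6
shift m [-0.0026 -0.      0.0028] turn [ 0.001 -0.     0.015] q6 0.59
```

```bash
python3 -m crank '[[-0.0062,0,-0.0053,0,0,0,1],[-0.0132,0,-0.0095,0,0,0,1],[-0.0207,0,-0.0127,0,0,0,1],[-0.0287,0,-0.0146,0,0,0,1],[-0.0368,0,-0.0152,0,0,0,1]]' 25
python3 -m crank '[[-0.002,0,0,0,0,0,1],[-0.003,0,0,0,0,0,1],[-0.003,0,0,0,0,0,1]]' 25
python3 d.py 534.2 33.6 252 -27.6
python3 - <<'E'
from h import *
f=grab('scene'); g=grab('top')
a=cv2.resize(f['bgr'][150:250,290:390],(400,400),interpolation=cv2.INTER_CUBIC)
b=cv2.resize(g['bgr'][150:250,250:350],(400,400),interpolation=cv2.INTER_CUBIC)
cv2.imwrite('pics/s2.png',np.hstack([a,b]))
E
```

```text
clock: 3.55
eef_pos: [534.5, 35.4, 255.5]
tcp_rot: [3.14, -0.002, 1.104]
contact_force: [4.3, 1.7, 1.4]
opening: 0.253
grasp_force: 24.4
clock: 3.85
eef_pos: [533.1, 32.6, 255.3]
tcp_rot: [3.141, -0.0, 1.104]
contact_force: [3.8, 1.1, 6.5]
opening: 0.257
grasp_force: 24.7
shift m [0.0014 0.0005 0.0033] turn [ 0.001 -0.001  0.015] q6 0.53
```

View pics/s2.png

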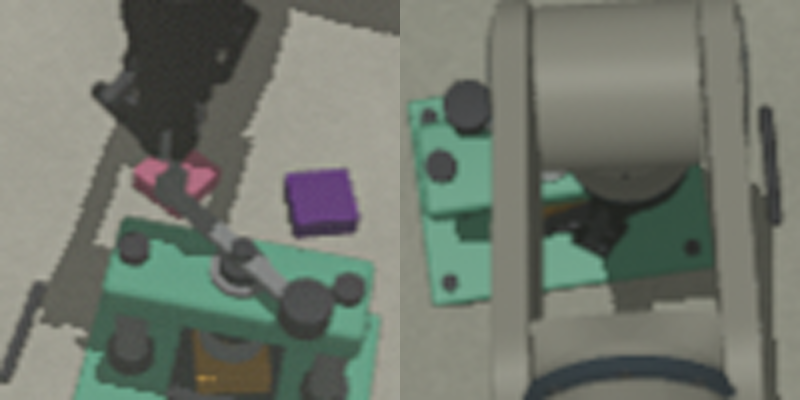

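The scene view shows the stem standing vertical under the gripper at (170,165) and the ball hidden between the fingers. The bar still points at the same heading. I'll press outward lightly to check it's on its stop.

```bash
python3 -m crank '[[-0.002,0,0,0,0,0,1],[-0.004,0,0,0,0,0,1],[-0.004,0,0,0,0,0,1]]' 40
python3 d.py 534.2 33.6 252 -27.6
```

```text
clock: 4.25
eef_pos: [531.2, 29.1, 254.9]
tcp_rot: [3.141, -0.0, 1.104]
contact_force: [4.7, 1.1, 1.8]
opening: 0.243
grasp_force: 39.7
shift m [0.0053 0.0007 0.0029] turn [ 0.001 -0.     0.015] q6 0.52
```

```bash
python3 -m crank '[[-0.002,0,0,0,0,0,1],[-0.004,0,0,0,0,0,1],[-0.004,0,0,0,0,0,1]]' 40
python3 - <<'E'
from h import *
f=grab('scene');cv2.imwrite('pics/s3.png',np.hstack([cv2.resize(f['bgr'][160:240,290:390],(800,640),interpolation=cv2.INTER_CUBIC)])[:600])
E
```

```text
clock: 4.55
eef_pos: [528.8, 25.5, 254.8]
tcp_rot: [-3.141, 0.0, 1.104]
contact_force: [1.6, 1.5, 2.8]
opening: 0.24
grasp_force: 38.8
```

View pics/s3.png

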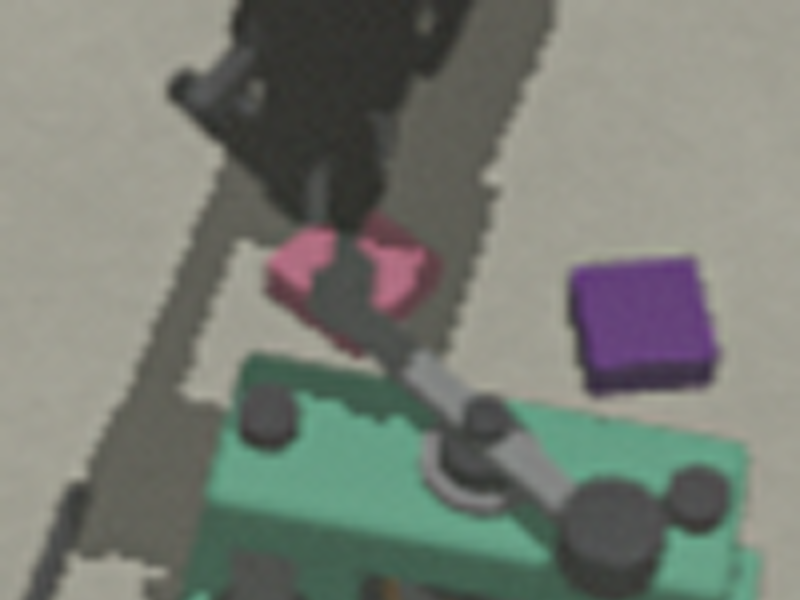

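The ball shows at about crop (350,190), behind the finger, with the stem at (345,250). I'll project the expected upright ball and pivot, and the TCP, into this view to compare.

Run:
```python
from h import *
f=grab('scene')
def proj(p):
    Rm=rot(f['orientation']);K=np.array([[f['fx'],0,f['cx']],[0,f['fy'],f['cy']],[0,0,1]])
    c=cv2.projectPoints((Rm.T@(np.array(p,float)-f['position'])).reshape(1,1,3),np.zeros(3),np.zeros(3),K,np.array(f['D'],float))[0].ravel()
    return ((c-[290,160])*8).round(0)
A=np.array([568.7,100]);u=np.array([-.4642,-.8857]);P=A+75*u
for d in(-90,-75,-60,-45,0): pass
print('pivot',proj([*P,200]),'hub',proj([*A,186]),'weight',proj([*(A-62*u),198]),'tcp',proj(r.sense()['eef_pos']))
for a in(50,60,70,80,90):
    t=np.radians(a); print(a,proj([*(P-52*np.cos(t)*u),200+52*np.sin(t)]))
```

```text
pivot [336. 268.] hub [478. 420.] weight [608. 513.] tcp [325. 154.]
50 [406. 256.]
60 [392. 233.]
70 [376. 212.]
80 [360. 193.]
90 [342. 176.]
```

```bash
python3 -m crank '[[0,0,0,0,0,0,0.4],[0,0,0,0,0,0,0.4],[0,0,0,0,0,0,0.4]]' 30
python3 - <<'E'
from h import *
f=grab('wrist'); np.save('w2.npy',f,allow_pickle=True); s=r.sense(); print(s['eef_pos'],s['contact_force'])
cv2.imwrite('pics/w2.png',f['bgr'])
E
```

```text
clock: 4.95
eef_pos: [528.2, 25.3, 254.2]
tcp_rot: [-3.14, 0.001, 1.104]
contact_force: [0.2, 0.7, -0.3]
opening: 0.604
grasp_force: 0.0
[528.40140225  25.33355932 254.36430114] [ 0.15846569  0.721802   -0.61944026]
```

View pics/w2.png

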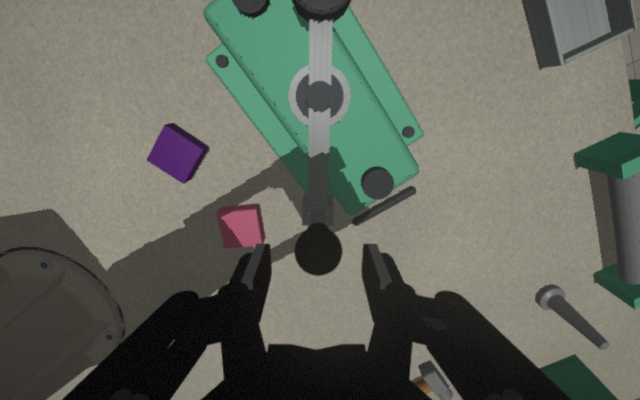

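The ball is free between the open fingers at (318,249), radius about 23, with the pivot fork just behind it at (318,212) and the hub at (320,97).

```bash
python3 - <<'E'
from h import *
f=np.load('w2.npy',allow_pickle=True).item()
h=onz(f,320,97,190)
print('hub',h)
for z in(248,250,252):
    b=onz(f,318,249,z);d=(b-h)[:2];print(z,b,np.linalg.norm(d),np.degrees(np.arctan2(d[1],d[0])))
E
python3 d.py 534 33.6 252 -27.6
```

```text
hub [568.88344601  99.85335681 190.        ]
248 [534.33213459  34.50845727 248.        ] 73.91717674621943 -117.86778136433017
250 [534.8363339   35.53140979 250.        ] 72.77718538513568 -117.89331662209977
252 [535.34053321  36.55436231 252.        ] 71.63720893953196 -117.91966458000879
shift m [0.0099 0.0013 0.0024] turn [-0.001  0.001  0.015] q6 0.51
```

```bash
python3 -m crank '[[0.011,0.001,0.003,0,0,0.015,0.4],[0.011,0.001,0.003,0,0,0.015,0.4],[0.011,0.001,0.003,0,0,0.015,0.4]]' 80
python3 -m crank '[[0,0,0,0,0,0,1],[0,0,0,0,0,0,1],[0,0,0,0,0,0,1],[0,0,0,0,0,0,1]]' 80
python3 -m crank '[[-0.001,0,0,0,0,0,1],[-0.002,0,0,0,0,0,1],[-0.002,0,0,0,0,0,1]]' 80
python3 -m crank '[[-0.001,0,0,0,0,0,1],[-0.002,0,0,0,0,0,1],[-0.002,0,0,0,0,0,1]]' 80
```

```text
clock: 5.3
eef_pos: [534.5, 34.7, 251.6]
tcp_rot: [-3.141, 0.001, 1.09]
contact_force: [0.3, 0.6, -0.0]
opening: 0.599
grasp_force: 0.0
clock: 5.7
eef_pos: [534.5, 34.8, 252.3]
tcp_rot: [-3.141, 0.0, 1.089]
contact_force: [-4.0, 0.0, 5.5]
opening: 0.238
grasp_force: 78.0
clock: 6.0
eef_pos: [533.8, 33.5, 252.3]
tcp_rot: [-3.141, -0.001, 1.089]
contact_force: [-3.2, 4.7, 5.9]
opening: 0.235
grasp_force: 78.1
clock: 6.3
eef_pos: [533.5, 32.8, 252.3]
tcp_rot: [-3.141, -0.004, 1.088]
contact_force: [0.4, 10.0, 3.8]
opening: 0.236
grasp_force: 78.0
```

The radial force rises to about 10 N and the motion stops at radius 75.9, so the handle is on its stop, upright. Next I'll work out the winding rows.

```bash
cat > w.py <<'E'
import sys; from h import *
# w.py th0 dth ncalls [r0]: rows on the circle, tool axes
A=np.array([568.75,100.]);X=np.array([.4633,.8862]);Y=np.array([.8862,-.4633])
s=r.sense();d=(s['eef_pos']-[*A,0])[:2];a=np.arctan2(d[1],d[0]);rr=np.hypot(*d);F=s['contact_force'];e=d/rr;t=np.array([e[1],-e[0]])
print('meas th %.3f r %.1f  Frad %.1f Fdrag(tang) %.2f Fz %.1f q6 %.2f t %.1f z %.1f'%(a,rr,F[:2]@e,-F[:2]@t,F[2],s['qpos'][5],s['clock'],s['eef_pos'][2]))
th,dt,n=float(sys.argv[1]),float(sys.argv[2]),int(sys.argv[3]); r0=float(sys.argv[4]) if len(sys.argv)>4 else 75.8; rc=float(sys.argv[5]) if len(sys.argv)>5 else 75.8
p=lambda th,q=rc:A+q*np.array([np.cos(th),np.sin(th)])
for c in range(n):
    b=p(th,r0) if c==0 else p(th)
    print([[round(float((p(th-dt*k)-b)@v)/1000,4) for v in(X,Y)] for k in range(1,6)]); th-=5*dt
print('th end',round(th,3))
E
python3 w.py -2.054 0.06 2 77.7
```

```text
meas th -2.054 r 75.9  Frad -9.1 Fdrag(tang) -4.34 Fz 3.8 q6 0.54 t 6.3 z 252.3
[[0.002, -0.0045], [0.0025, -0.0091], [0.0031, -0.0136], [0.0041, -0.018], [0.0053, -0.0224]]
[[0.0015, -0.0043], [0.0032, -0.0085], [0.0052, -0.0126], [0.0074, -0.0166], [0.0099, -0.0204]]
th end -2.654
```

```bash
python3 -m crank '[[0.002,-0.0045,0,0,0,0,1],[0.0025,-0.0091,0,0,0,0,1],[0.0031,-0.0136,0,0,0,0,1],[0.0041,-0.018,0,0,0,0,1],[0.0053,-0.0224,0,0,0,0,1]]' 100 | grep -E 'eef|contact|grasp'; python3 w.py -2.354 0.06 2
```

```text
eef_pos: [516.8, 45.9, 252.4]
contact_force: [5.4, -2.0, 1.7]
grasp_force: 97.7
meas th -2.335 r 75.0  Frad -2.3 Fdrag(tang) 5.28 Fz 1.7 q6 0.57 t 6.8 z 252.4
[[0.0015, -0.0043], [0.0032, -0.0085], [0.0052, -0.0126], [0.0074, -0.0166], [0.0099, -0.0204]]
[[0.0027, -0.0037], [0.0056, -0.0072], [0.0087, -0.0105], [0.012, -0.0136], [0.0155, -0.0166]]
th end -2.954
```

```bash
python3 -m crank '[[0.0015,-0.0043,0,0,0,0,1],[0.0032,-0.0085,0,0,0,0,1],[0.0052,-0.0126,0,0,0,0,1],[0.0074,-0.0166,0,0,0,0,1],[0.0099,-0.0204,0,0,0,0,1]]' 100 >/dev/null; python3 w.py -2.654 0.06 1;  python3 -m crank '[[0.0027,-0.0037,0,0,0,0,1],[0.0056,-0.0072,0,0,0,0,1],[0.0087,-0.0105,0,0,0,0,1],[0.012,-0.0136,0,0,0,0,1],[0.0155,-0.0166,0,0,0,0,1]]' 100 >/dev/null; python3 w.py -2.954 0.06 1
```

```text
meas th -2.639 r 75.2  Frad -0.5 Fdrag(tang) 4.96 Fz 3.4 q6 0.61 t 7.3 z 252.4
[[0.0027, -0.0037], [0.0056, -0.0072], [0.0087, -0.0105], [0.012, -0.0136], [0.0155, -0.0166]]
th end -2.954
meas th -2.943 r 75.3  Frad -0.8 Fdrag(tang) 4.48 Fz 5.1 q6 0.65 t 7.8 z 252.4
[[0.0036, -0.0027], [0.0075, -0.0052], [0.0114, -0.0075], [0.0155, -0.0095], [0.0197, -0.0112]]
th end -3.254
```

```bash
python3 -m crank '[[0.0036,-0.0027,0,0,0,0,1],[0.0075,-0.0052,0,0,0,0,1],[0.0114,-0.0075,0,0,0,0,1],[0.0155,-0.0095,0,0,0,0,1],[0.0197,-0.0112,0,0,0,0,1]]' 100 >/dev/null; python3 w.py -3.254 0.06 2
```

```text
meas th 3.038 r 75.3  Frad -0.1 Fdrag(tang) 5.04 Fz 6.5 q6 0.70 t 8.3 z 252.3
[[0.0043, -0.0015], [0.0087, -0.0028], [0.0131, -0.0038], [0.0176, -0.0045], [0.0221, -0.0049]]
[[0.0045, -0.0002], [0.0091, -0.0001], [0.0136, 0.0003], [0.0181, 0.0009], [0.0226, 0.0018]]
th end -3.854
```

```bash
python3 -m crank '[[0.0043,-0.0015,0,0,0,0,1],[0.0087,-0.0028,0,0,0,0,1],[0.0131,-0.0038,0,0,0,0,1],[0.0176,-0.0045,0,0,0,0,1],[0.0221,-0.0049,0,0,0,0,1]]' 100 >/dev/null; python3 w.py -3.554 0.06 1; python3 -m crank '[[0.0045,-0.0002,0,0,0,0,1],[0.0091,-0.0001,0,0,0,0,1],[0.0136,0.0003,0,0,0,0,1],[0.0181,0.0009,0,0,0,0,1],[0.0226,0.0018,0,0,0,0,1]]' 100 >/dev/null; python3 w.py -3.854 0.06 2
```

```text
meas th 2.737 r 75.4  Frad 0.6 Fdrag(tang) 5.20 Fz 7.7 q6 0.73 t 8.8 z 252.3
[[0.0045, -0.0002], [0.0091, -0.0001], [0.0136, 0.0003], [0.0181, 0.0009], [0.0226, 0.0018]]
th end -3.854
meas th 2.435 r 75.5  Frad -0.6 Fdrag(tang) 5.63 Fz 8.5 q6 0.76 t 9.3 z 252.3
[[0.0044, 0.0012], [0.0087, 0.0026], [0.0129, 0.0043], [0.017, 0.0062], [0.021, 0.0084]]
[[0.0039, 0.0024], [0.0076, 0.0051], [0.0111, 0.0079], [0.0144, 0.011], [0.0176, 0.0143]]
th end -4.454
```

```bash
python3 -m crank '[[0.0044,0.0012,-0.0002,0,0,0,1],[0.0087,0.0026,-0.0004,0,0,0,1],[0.0129,0.0043,-0.0006,0,0,0,1],[0.017,0.0062,-0.0008,0,0,0,1],[0.021,0.0084,-0.0008,0,0,0,1]]' 100 >/dev/null; python3 w.py -4.154 0.06 1
```

```text
meas th 2.142 r 75.5  Frad -1.8 Fdrag(tang) 5.43 Fz 4.5 q6 0.78 t 9.8 z 252.4
[[0.0039, 0.0024], [0.0076, 0.0051], [0.0111, 0.0079], [0.0144, 0.011], [0.0176, 0.0143]]
th end -4.454
```

```bash
python3 -m crank '[[0.0039,0.0024,0,0,0,0,1],[0.0076,0.0051,0,0,0,0,1],[0.0111,0.0079,0,0,0,0,1],[0.0144,0.011,0,0,0,0,1],[0.0176,0.0143,0,0,0,0,1]]' 100 >/dev/null; python3 w.py -4.454 0.06 1
```

```text
meas th 1.846 r 75.4  Frad -1.1 Fdrag(tang) 7.24 Fz 6.1 q6 0.78 t 10.3 z 252.4
[[0.003, 0.0034], [0.0057, 0.0071], [0.0082, 0.0108], [0.0105, 0.0148], [0.0126, 0.0188]]
th end -4.754
```

```bash
for i in 1 2 3; do python3 -m crank '[[0,0,0,0,0,0,1],[0,0,0,0,0,0,1]]' 100 >/dev/null; python3 w.py -4.454 0.03 1; done
```

```text
meas th 1.838 r 75.5  Frad -0.6 Fdrag(tang) 4.83 Fz 5.1 q6 0.78 t 10.5 z 252.4
[[0.0015, 0.0017], [0.003, 0.0034], [0.0044, 0.0052], [0.0057, 0.0071], [0.007, 0.0089]]
th end -4.604
meas th 1.838 r 75.5  Frad -1.2 Fdrag(tang) 5.01 Fz 4.4 q6 0.78 t 10.7 z 252.4
[[0.0015, 0.0017], [0.003, 0.0034], [0.0044, 0.0052], [0.0057, 0.0071], [0.007, 0.0089]]
th end -4.604
meas th 1.838 r 75.4  Frad -0.0 Fdrag(tang) 6.11 Fz 3.8 q6 0.78 t 10.9 z 252.4
[[0.0015, 0.0017], [0.003, 0.0034], [0.0044, 0.0052], [0.0057, 0.0071], [0.007, 0.0089]]
th end -4.604
```

```bash
python3 -m crank '[[0.003,0.0034,0,0,0,0,1],[0.0057,0.0071,0,0,0,0,1],[0.0082,0.0108,0,0,0,0,1]]' 100 >/dev/null; python3 w.py -4.634 0.03 1;for i in 1 2 3 4; do python3 -m crank '[[0,0,0,0,0,0,1]]' 100 >/dev/null; python3 w.py -4.634 0.03 1|head -1; done
```

```text
meas th 1.666 r 75.5  Frad -2.3 Fdrag(tang) 8.68 Fz 6.8 q6 0.78 t 11.2 z 252.4
[[0.0012, 0.0019], [0.0023, 0.0039], [0.0034, 0.0059], [0.0044, 0.008], [0.0053, 0.01]]
th end -4.784
meas th 1.658 r 75.4  Frad -2.1 Fdrag(tang) 5.52 Fz 5.1 q6 0.78 t 11.3 z 252.4
meas th 1.659 r 75.4  Frad -1.5 Fdrag(tang) 5.38 Fz 4.7 q6 0.78 t 11.4 z 252.4
meas th 1.659 r 75.4  Frad -1.8 Fdrag(tang) 5.55 Fz 3.5 q6 0.78 t 11.5 z 252.4
meas th 1.659 r 75.4  Frad -1.3 Fdrag(tang) 5.82 Fz 4.1 q6 0.78 t 11.6 z 252.4
```

All three indications agree on about 35 N: moving force +3.4 N, standstill +2.5 N, and about 0.47 rad past touch. Releasing now.

```bash
python3 -m crank '[[0,0,0,0,0,0,1],[0,0,0,0,0,0,0.5],[0,0,0,0,0,0,0.5],[0,0,0,0,0,0,0.5],[0,0,0,0,0,0,0.5]]' 20; python3 -m crank '[[0,0,-0.02,0,0,0,0.5],[0,0,-0.06,0,0,0,0.5],[0,0,-0.1,0,0,0,0.5],[0,0,-0.14,0,0,0,0.5],[0,0,-0.14,0,0,0,0.5]]'
python3 - <<'E'
from h import *
f=grab('wrist');g=grab('scene')
b=cv2.resize(g['bgr'][150:260,300:410],(400,400),interpolation=cv2.INTER_CUBIC)
a=cv2.resize(f['bgr'],(400,250)); a=np.vstack([a,np.zeros((150,400,3),np.uint8)])
cv2.imwrite('pics/end.png',np.hstack([a,b]))
E
```

```text
clock: 12.1
eef_pos: [563.4, 175.7, 252.7]
tcp_rot: [3.141, -0.0, 1.089]
contact_force: [0.1, -1.0, 0.4]
opening: 0.501
grasp_force: 0.0
clock: 12.6
eef_pos: [565.4, 176.4, 399.0]
tcp_rot: [3.135, -0.007, 1.089]
contact_force: [0.6, 1.0, 0.0]
opening: 0.503
grasp_force: 0.0
```

View pics/end.png

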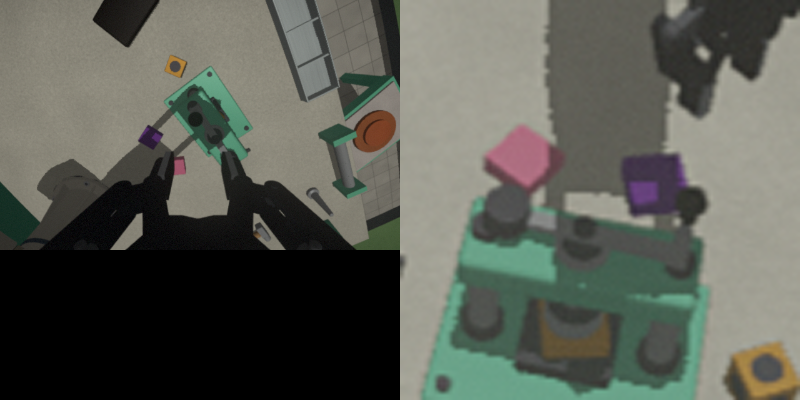

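The end view shows the gripper clear, the ball standing at crop (690,202) above its pivot, and the pad down on the brass block. I'll check the ball position numerically and hand in if it's right.

Run:
```python
from h import *
f=grab('scene'); p=onz(f,379.8,205.6,252); print(p)
if np.hypot(*(p[:2]-[562.1,174.7]))<8:
    from rig import sign_off; print(sign_off())
```

```text
[563.81664638 176.61558712 252.        ]
the job is handed in; nothing more can be done
None
```

I swung the handle up to its stop, wound the crank clockwise until the block took an estimated 35 N (judged from the added push on the crank), let go and handed the job in at about 12.7 s.

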